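# Set the doser ring against its stop pin and lock it

### The arm

A 6-joint arm with a two-finger parallel gripper is mounted at the origin on the work surface. World frame = base frame: x ahead of the robot, y to its left, z up, the work surface at z = 0. Lengths are in mm, angles in rad, forces in N, time in s.
With the tool pointing down it reaches from about 375 to 825 mm from the base axis. Payload 5.5 kg.
Tool frame: the origin (TCP) lies on the centre line of the jaws, within the pads' length; the fingertips stand 22 mm ahead of it and the grasp point (between the pads) lies 3 mm ahead of it; z points along the fingers, y is the line along which they close (so a half turn about z gives the same grasp; the last joint's range is limited). The gripper opens to 85 mm and grips with 20 to 120 N. Pads are 22 mm wide; open, the fingers measure 114 mm over their backs; the gripper's body (76 mm by 85 mm) begins 54 mm behind the grasp point. The pads swing forward as they close: fully open they stand 13 mm farther back than shut.
Start: joints at [1.22, 0.314, -0.047, 1.21, 0, 1.571], TCP at [206.186, 563.456, 253.299] pointing down, gripper open.
Joint ranges: [-2.67, 2.67], [-0.69, 1.73], [-1.03, 1.25], [-2.08, 2.16], [-1.42, 1.45], [-3.14, 3.14]. Speed limits (rad/s): [2.39, 2.39, 3.01, 3.14, 3.14, 3.14].

### API

Orientations are given as [roll, pitch, yaw] about the fixed x, y, z axes, in that order (R = Rz(yaw) Ry(pitch) Rx(roll)).
In Python, from station import arm gives the robot as it stands. The module is installed in compiled form; this text tells all that it offers.
- The arm moves only by the shell command python3 -m crank 'ROWS' [FORCE]. ROWS is JSON, a list of rows, each an object with "xyz": the shift along the tool's x, y, z as a fraction of full scale, a list of three; "rotation": the turn, a rotation vector about the tool's x, y, z as a fraction of full scale, a list of three; "hand": the opening, from 0 (shut) to 1 (fully open). A call has 1 to 10 rows; each row is the pose to reach, as a shift and turn from the pose commanded when the call began, along the tool's axes at that moment; what a row does not reach only later rows make up. Full scale, the value 1, is 20 cm for a shift and pi/4 rad for a turn. A row lasts 1/10 s, in which the tool goes at most 50 mm and 8.59 degrees, less where a joint would pass 70% of its speed; a pose out of reach is approached as far as the arm can. A call with a number of a shift or a turn outside -1 to 1 is refused whole. A call with a gripper value outside its range is refused whole. The fingers move at their own pace and stop on an object; FORCE is the grip in N (left out, the last holds). Time passes only in rows, so rows that repeat a pose let the fingers close. It gives the time, the measured TCP pose, the force, the opening and the grip force at its end, in the units of the state.
- arm.sense(): the state, without advancing time (a new reading comes with each control period).
- arm.grab_frame(name): name is "scene" or "top"; returns the picture (480x640x3 uint8, red, green, blue); there is no depth.
- arm.calibration(name): a dict with "fx", "fy", "cx", "cy" (pixels), "dist" ([k1, k2, p1, p2, k3] as OpenCV has them; the pictures are not rectified), "R" (3x3) and "t" (3): a world point X has camera coordinates R X + t. Camera axes: x right, y down, z forward; pixel columns grow to the right and rows downward; lengths in mm; the calibration is good to about 2 mm. A picture is of the moment at which its call begins. calibration takes no time and is no camera call.
- arm.job_done(): hands the job in; it is judged then, once.
Trained networks look in the newest picture that a camera, given by its name, has taken for a name from the list of things; names that differ only in an ending like _2 or _b are one class to them, and where a whole thing is asked for, a point or a joint stands for the part that bears it (a point fixed in the world has none). Each returns a list of dicts, best first, with "conf" (0 to 1); they miss things now and then, are a little off and sometimes report something else, mostly with a low value. They report only what shows in the picture. A call takes as long as a camera call.
- arm.masks_of(camera, label): "region" (480x640 bool, what is visible of it) and "centre" ([column, row] in pixels, amid what is visible of it).
The state is a dict: "clock": time; "q": joint angles; "joint_velocities": joint speeds; "joint_efforts": joint torques, N m; "tcp_pos": TCP position; "ee_rot": TCP orientation; "ft_force": force on the tool from outside, world axes, zero at the start; "moment": the same for the moment, N m; "gripper_width": opening from 0.0 (shut) to 1.0 (fully open); "gripper_force": force on a finger pad.
Only numpy, scipy, OpenCV 4.12 (cv2) and the standard library are available. Lean on these libraries where they do the work, as an engineer would, in place of code of your own. Each camera call takes 0.05 s, during which the arm holds its last target. There are 200 camera calls.

### The job

Set the glitter doser for the next batch: by its red lever, turn the slim brass ring between the two fixed collars until the lever bears firmly but gently on the yellow-headed stop pin (about 7 N, never more than 12 N), and hold that pressure for half a second. Do not touch either collar, or the pin with the gripper. Then press the green lock button fully down and let it come back up, with the lever left resting at the pin and everything else on the bench left where it is.

Things in the scene. Friction and masses are not known exactly. Their poses are not given: they have to be found in the camera images.
- doser: Cream box 190 x 150 x 80 mm, fixed; origin at the centre of its underside. The red lever swings over its own +x side; the green button is at its -x end. On top, about a vertical axis 20 mm to +x of its centre, stand: lower collar, brass ring, upper collar (in all up to 148 mm above the bench). A chute sticks 28 mm out of its +y side, 51 to 73 mm above the bench.
- lower_collar: Fixed dark steel collar, radius 46 mm, 80 to 106 mm above the bench; origin on the axis, at its underside. Two square ears, 30 mm wide, tops at 98 mm (9 mm below the lever), centred 68 mm from the axis at +0.95 and -0.95 rad from the doser's +x; one holds the pin, one the plug. Not to be touched (1.5 N is forgiven).
- upper_collar: Fixed bright aluminium collar, radius 46 mm, from 120 to 134 mm above the bench, with a cap of radius 34 mm up to 148 mm; origin on the axis at its underside. Must not be touched (up to 1.5 N is forgiven).
- dose_ring: Brass ring, radius 47 mm, 107 to 119 mm above the bench; origin on its vertical axis, at its underside; its own +x lies along the red lever, a bar 12 mm wide and high reaching 82 mm from the axis. Friction (0.09 N m, 1.3 N at the lever) holds it where left. Starts within 0.2 rad of the doser's +x. Push the lever on the side away from the pin: no finger fits between them at the end.
- lever (a point): Middle of the red lever's cross-section, 68 mm from the ring's axis, 113 mm above the bench. When the lever meets the yellow head this point is 11 to 25 mm (level distance) from the shank's axis, depending on how the eccentric head is set. Well pressed: 4 to 12 N between lever and head for 0.3 s.
- stop_pin: Stop pin: square steel shank 12 mm in one ear's hole (either ear, 0.5 mm play), with a round yellow eccentric head, radius 12 mm, 103 to 123 mm above the bench, whose centre lies 7 mm off the shank's axis, set at any angle (not shown by this pose, fixed by a stiff screw). Origin: foot of the shank, on its axis, 80 mm above the bench. Its travel to 4 to 12 N has to be felt; more is too hard.
- blank_plug: Black square plug, 12 mm wide, 16 mm long, in the other ear's hole, 2 mm below the ear's top; origin at its foot. The lever passes over it.
- lock_button (a joint): Green push button, 28 mm across, on the doser's top at its robot end. Value 0 up, 0.006 m fully down; springs back; about 5 N when fully down. Pressed means 0.0045 m or more.
- lock_button_top (a point): Centre of the green button's top face, on the doser's mid-line, 68 mm to -x of its centre; pressed straight down.
- cup: White cup, 44 mm across, 40 mm high, standing by the doser's chute. Leave alone.
- jar: Amber jar with white cap, 62 mm across, 70 mm high. Leave alone.
- paint_jar: Clear jar with red cap, 60 mm across, 80 mm high. Leave alone.
- jar_lid: White jar lid lying flat, 62 mm across, 12 mm high. Leave alone.
- ornament: Plum house-shaped ornament with gold windows lying flat, about 110 x 46 x 14 mm; origin at its foot end. Leave alone.
- brush: Paint brush lying flat, 190 mm long. Leave alone.
- bowl: White bowl, 120 mm across, 55 mm high. Leave alone.

How it is judged:
By the outcome, as a careful person would: the job done as asked, in the order asked, and still so for the second after the job is handed in, with the robot touching nothing.
It also fails if it takes over 61 s, if anything falls off the work surface, if the arm or the gripper's body presses on something with over 40 N, if the wrist force passes 120 N, or if a joint passes its speed limit or range.

## Working session

There is one attempt and no reset: what is moved stays moved. The work goes in short steps, Python scripts to look and compute and a shell command to move; the robot and the scene stay as the last step left them, time stands still between calls to the robot, and variables do not carry over. Pictures are saved under pics/ and viewed, at most 10 in all, crops included, and the job is handed in when it is done.

```bash
mkdir -p pics
cat > h.py <<'E'
import numpy as np, cv2
from station import arm
def cal(n):
    c=arm.calibration(n); K=np.array([[c['fx'],0,c['cx']],[0,c['fy'],c['cy']],[0,0,1]]);return K,np.array(c['dist'],float),np.array(c['R']),np.array(c['t']).ravel()
def back(n,uv,z):
    K,d,R,t=cal(n); p=cv2.undistortPoints(np.array([[uv]],float),K,d)[0,0]
    r=R.T@np.array([p[0],p[1],1]); o=-R.T@t
    return o+r*(z-o[2])/r[2]
def proj(n,X):
    K,d,R,t=cal(n); return cv2.projectPoints(np.atleast_2d(X).astype(float),cv2.Rodrigues(R)[0],t,K,d)[0][:,0]
E
python3 - <<'E'
from h import *
for n in('scene','top'):
    cv2.imwrite(f'pics/{n}0.png',arm.grab_frame(n)[...,::-1])
    print(n,-cal(n)[2].T@cal(n)[3])
    for l in('doser','lower_collar','upper_collar','dose_ring','lever','stop_pin','lock_button','lock_button_top','blank_plug'):
        for m in arm.masks_of(n,l)[:2]: print(l,round(m['conf'],2),np.round(m['centre'],1),m['region'].sum())
s=arm.sense();print(s)
E
```

```text
scene [1262.28694205 -757.47572155  864.59446107]
doser 0.56 [331.5 268.7] 4837
lower_collar 0.78 [331.6 264. ] 534
upper_collar 0.61 [336.8 246.9] 903
dose_ring 0.63 [338.6 256.1] 223
lever 0.48 [336.5 258.5] 240
stop_pin 0.4 [263.6 341.7] 983
lock_button 0.27 [383.2 185.6] 300
lock_button_top 0.24 [329.3 265.6] 548
top [ 331.51233371  -72.213048   1109.40701923]
doser 0.88 [326.3 232.5] 5099
doser 0.22 [319.5 258.4] 112
lower_collar 0.79 [355.5 212.1] 191
upper_collar 0.61 [332.2 217. ] 1296
lever 0.68 [347.2 196.6] 70
lever 0.34 [283.5 206.7] 219
stop_pin 0.37 [412.6 260.8] 551
stop_pin 0.25 [283.7 205.8] 229
lock_button 0.67 [319.8 254.8] 87
lock_button 0.61 [283.8 206.1] 199
lock_button_top 0.62 [345.4 198.6] 42
lock_button_top 0.49 [318.6 259.4] 114
{'clock': 1.0, 'q': array([ 1.22000031e+00,  3.13510588e-01, -4.71231073e-02,  1.21017067e+00,
       -3.84802790e-07,  1.57081478e+00]), 'joint_velocities': array([-0.00049377, -0.00069165, -0.00118044,  0.00021986, -0.0009416 ,
       -0.00040105]), 'joint_efforts': array([ 1.69719951e-04, -5.39464974e+01,  3.40058899e+01,  1.46116763e-03,
        8.54584960e-05,  8.06324948e-06]), 'tcp_pos': array([206.18609154, 563.45609428, 253.28299269]), 'ee_rot': array([-3.14158462e+00,  3.84951070e-07,  2.79077817e+00]), 'ft_force': array([-0.01463805, -0.78932718,  1.36729937]), 'moment': array([ 0.02212261, -0.01438105,  0.04124338]), 'gripper_force': 0.0, 'gripper_width': 1.000511993937429}
```

```bash
sleep 1
```

```text
(no output)
```

View pics/scene0.png

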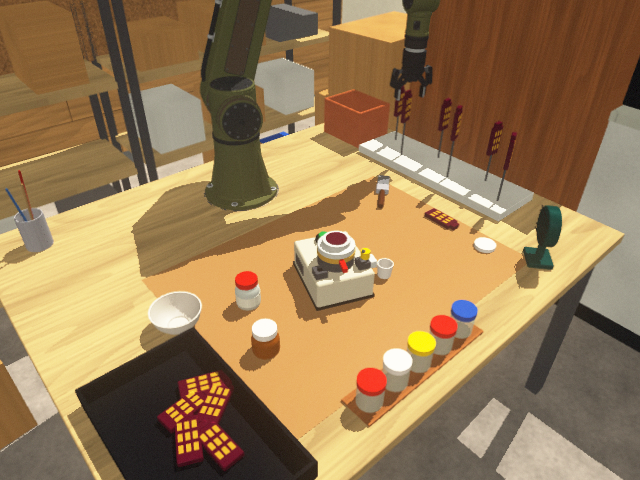

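View pics/top0.png

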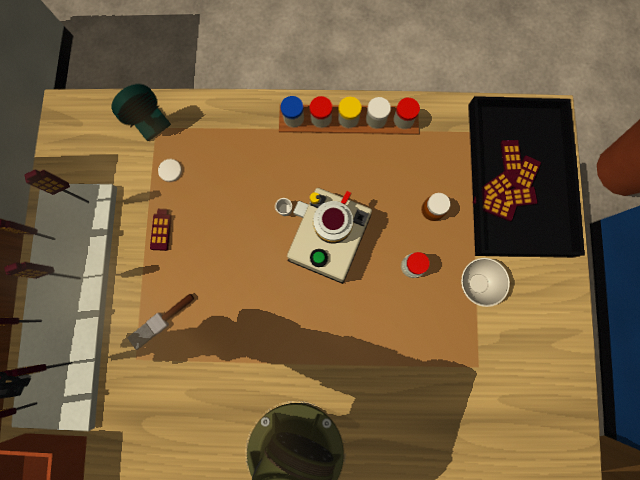

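The top view shows the doser at about (330,233). The yellow pin head is at (316,197), on the +y side, the red lever at (347,197), the plug at (361,216) and the green button at (319,258). Next I'll fit the pose from colours in both views.

```bash
cat > fit.py <<'E'
from h import *
from scipy.optimize import least_squares
def hsvmask(im,h0,h1,s,v,box):
    hs=cv2.cvtColor(im,cv2.COLOR_RGB2HSV); m=(hs[...,1]>s)&(hs[...,2]>v)&(((hs[...,0]>=h0)&(hs[...,0]<=h1)) if h0<h1 else ((hs[...,0]>=h0)|(hs[...,0]<=h1)))
    b=np.zeros(m.shape,bool); b[box[1]:box[3],box[0]:box[2]]=1; return m&b
def cen(m):
    n,l,st,c=cv2.connectedComponentsWithStats(m.astype(np.uint8)); k=1+np.argmax(st[1:,4]); return c[k],st[k,4],st[k]
def T(p,X): # doser pose
    c,s=np.cos(p[2]),np.sin(p[2]); X=np.atleast_2d(X); return np.c_[p[0]+c*X[:,0]-s*X[:,1],p[1]+s*X[:,0]+c*X[:,1],X[:,2]]
E
python3 - <<'E'
from fit import *
top,sc=arm.grab_frame('top'),arm.grab_frame('scene')
bt=(285,180,380,290); bs=(285,220,390,310)
g=cen(hsvmask(top,45,80,120,60,bt)); y=cen(hsvmask(top,22,33,150,120,bt)); r=cen(hsvmask(top,172,6,180,120,bt))
g2=cen(hsvmask(sc,45,80,120,60,bs)); y2=cen(hsvmask(sc,22,33,150,120,bs)); r2=cen(hsvmask(sc,172,6,180,120,bs))
for k,v in dict(g=g,y=y,r=r,g2=g2,y2=y2,r2=r2).items(): print(k,np.round(v[0],1),v[1:])
print('button',back('top',g[0],86),'head',back('top',y[0],123),back('scene',y2[0],113),'lev',back('top',r[0],119),back('scene',r2[0],116))
m=arm.masks_of('top','upper_collar')[0]['region']; c=cen(m)
print('collar',c,back('top',c[0],141))
dm=arm.masks_of('top','doser')[0]['region'].astype(np.uint8)
cs=max(cv2.findContours(dm,0,1)[0],key=cv2.contourArea); print(cv2.minAreaRect(cs))
a=cv2.resize(top[180:290,280:385],None,fx=5,fy=5,interpolation=cv2.INTER_CUBIC); cv2.imwrite('pics/t1.png',a[...,::-1])
a=cv2.resize(sc[222:312,285:405],None,fx=6,fy=6,interpolation=cv2.INTER_CUBIC); cv2.imwrite('pics/s1.png',a[...,::-1])
E
```

```text
g [318.2 256.9] (np.int32(109), array([313, 252,  12,  11, 109], dtype=int32))
y [313.7 197.2] (np.int32(69), array([310, 192,   9,  11,  69], dtype=int32))
r [345.6 196.9] (np.int32(63), array([341, 191,  10,  12,  63], dtype=int32))
g2 [321.1 233.4] (np.int32(21), array([318, 232,   8,   5,  21], dtype=int32))
y2 [365.  253.4] (np.int32(93), array([360, 248,  11,  12,  93], dtype=int32))
r2 [343.1 265.5] (np.int32(73), array([339, 259,   9,  14,  73], dtype=int32))
button [467.90413105 -48.0172677   86.        ] head [604.14764685 -35.20502526 123.        ] [603.81232409 -35.52923286 113.        ] lev [ 607.28575046 -110.40617409  119.        ] [ 605.98585762 -110.53699835  116.        ]
collar (array([332.97277822, 220.17854283]), np.int32(1249), array([ 314,  201,   40,   40, 1249], dtype=int32)) [545.70140769 -81.24539253 141.        ]
((325.5641174316406, 229.4335174560547), (73.12698364257812, 87.01837158203125), 22.166345596313477)
```

```bash
sleep 1
```

```text
(no output)
```

View pics/t1.png

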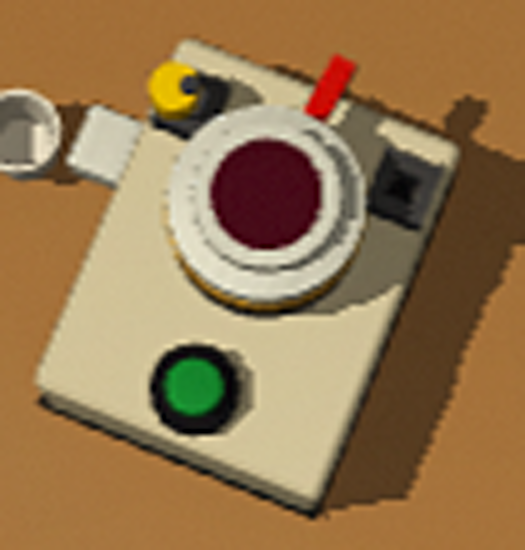

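View pics/s1.png

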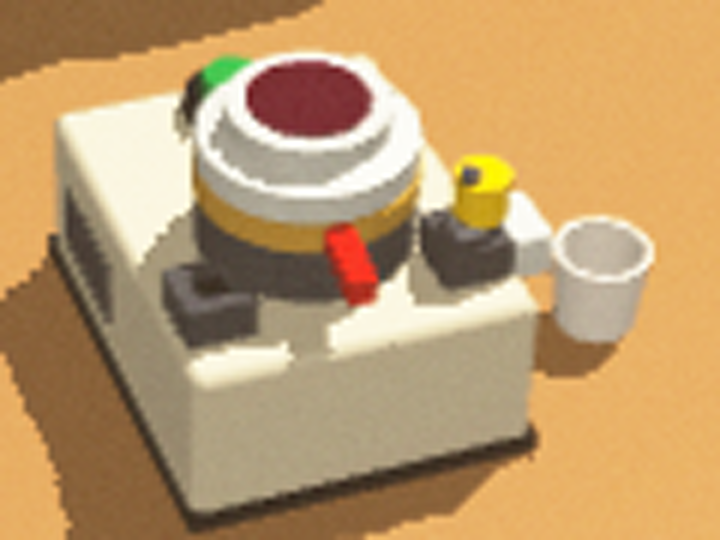

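The crops show the doser's top corners at crop pixels (185,42), (457,148), (318,505) and (42,385). The head is centred near (174,88), the lever tip is at (343,62) and the lock button at (194,387). I'll use these for the fit.

Run:
```python
from fit import *
f=lambda u:np.array([280+(u[0]+.5)/5-.5,180+(u[1]+.5)/5-.5])
pts=[f(u) for u in((183,41),(459,147),(317,506),(39,384),(194,386),(266,195))]
X=[(95,75,80),(95,-75,80),(-95,-75,80),(-95,75,80),(-68,0,86),(20,0,148)]
w=np.array([1,1,.6,.6,2,2])
# bias shift of the camera allowed via scene button/cap
fs=lambda u:np.array([285+(u[0]+.5)/6-.5,222+(u[1]+.5)/6-.5])
ps=[fs(u) for u in((58,118),(198,385),(535,312),(309,98))]
Xs=[(-95,-75,80),(95,-75,80),(95,75,80),(20,0,148)]; ws=np.array([.6,.6,.6,1.5])
def res(p):
    return np.r_[((proj('top',T(p,X))-pts)*w[:,None]).ravel(),((proj('scene',T(p,Xs))-ps)*ws[:,None]).ravel()]
o=least_squares(res,[530,-80,-.4]);print(o.x,np.round(o.fun,1))
p=o.x;ax=T(p,[20,0,0])[0];print('axis',ax,'button',T(p,[-68,0,86]))
print('cap from top',back('top',pts[5],148),'scene',back('scene',ps[3],148))
h=back('top',f((174,88)),123);print('head',h,h-ax)
for s in(.95,-.95): print('ear',T(p,[20+68*np.cos(s),68*np.sin(s),98]))
a=back('top',f((343,62)),119);b=back('top',f((318,114)),119);print('lever',a,b,'ang',np.arctan2(*(a-b)[1::-1]),np.arctan2(*(a-ax)[1::-1])-p[2],np.hypot(*(a-ax)[:2]))
hs=back('scene',fs((485,172)),123);print('head scene',hs)
```

```text
[ 5.29354573e+02 -7.33212611e+01 -3.76897839e-01] [-0.2 -2.1  1.2 -0.5  0.1 -0.2 -1.3 -0.1 -0.2  1.6 -0.  -0.1 -0.7 -0.5
 -0.5  0.2  1.  -0.5  0.2  0.9]
axis [547.95078937 -80.68201756   0.        ] button [[466.1274372 -48.2946892  86.       ]]
cap from top [547.81122406 -80.73155815 148.        ] scene [545.96884791 -79.23754192 148.        ]
head [604.18306526 -36.92861425 123.        ] [ 56.23227588  43.75340332 123.        ]
ear [[605.08594668 -43.80961867  98.        ]]
ear [[ 564.37194342 -146.6694838    98.        ]]
lever [ 619.33116992 -116.38273158  119.        ] [ 593.78751875 -104.8524702   119.        ] ang -0.4240129142123108 -0.08686770823097695 79.81039849945606
head scene [604.41687711 -35.46208769 123.        ]
```

```bash
python3 -m crank '[{"xyz":[-0.6,-0.53,0],"rotation":[0,0,0.825],"hand":0},{"xyz":[-0.6,-0.53,0],"rotation":[0,0,0.825],"hand":0},{"xyz":[-0.6,-0.53,0],"rotation":[0,0,0.825],"hand":0},{"xyz":[-0.6,-0.53,0],"rotation":[0,0,0.825],"hand":0},{"xyz":[-0.6,-0.53,0],"rotation":[0,0,0.825],"hand":0},{"xyz":[-0.6,-0.53,0],"rotation":[0,0,0.825],"hand":0}]' 60
python3 -m crank '[{"xyz":[-0.8,-0.05,0],"rotation":[0,0,0.825],"hand":0},{"xyz":[-0.8,-0.05,0],"rotation":[0,0,0.825],"hand":0},{"xyz":[-0.8,-0.05,0],"rotation":[0,0,0.825],"hand":0},{"xyz":[-0.8,-0.05,0],"rotation":[0,0,0.825],"hand":0},{"xyz":[-0.8,-0.05,0],"rotation":[0,0,0.825],"hand":0},{"xyz":[-0.8,-0.05,0],"rotation":[0,0,0.825],"hand":0}]'
python3 -m crank '[{"xyz":[-0.67,0.44,0],"rotation":[0,0,0.825],"hand":0},{"xyz":[-0.67,0.44,0],"rotation":[0,0,0.825],"hand":0},{"xyz":[-0.67,0.44,0],"rotation":[0,0,0.825],"hand":0},{"xyz":[-0.67,0.44,0],"rotation":[0,0,0.825],"hand":0},{"xyz":[-0.67,0.44,0],"rotation":[0,0,0.825],"hand":0},{"xyz":[-0.67,0.44,0],"rotation":[0,0,0.825],"hand":0}]'
python3 -c "
from h import *
print(arm.sense())"
```

```text
clock: 1.8
tcp_pos: [282.9, 422.2, 253.6]
ee_rot: [3.141, -0.0, 2.142]
ft_force: [-0.5, -0.8, 0.6]
gripper_width: 0.005
gripper_force: 0.0
clock: 2.4
tcp_pos: [360.9, 282.6, 253.4]
ee_rot: [3.142, -0.0, 1.495]
ft_force: [-0.7, -0.2, 0.1]
gripper_width: -0.001
gripper_force: 0.0
clock: 3.0
tcp_pos: [438.4, 142.6, 253.2]
ee_rot: [-3.141, 0.0, 0.849]
ft_force: [-0.9, -0.9, 0.3]
gripper_width: -0.002
gripper_force: 0.0
{'clock': 3.0, 'q': array([ 3.14266539e-01,  5.26672714e-02, -3.64746705e-01,  1.15360780e+00,
        1.59725728e-04,  2.60701193e+00]), 'joint_velocities': array([ 0.01885885, -0.00376122, -0.00238807,  0.00095203,  0.00220317,
       -0.03651192]), 'joint_efforts': array([-7.51105864e-01, -3.69546926e+01,  3.36428082e+01, -1.62037765e-02,
       -4.17019730e-02,  3.60007128e-01]), 'tcp_pos': array([438.43084052, 142.55869471, 253.1927502 ]), 'ee_rot': array([-3.14134035e+00,  1.12618862e-04,  8.48847259e-01]), 'ft_force': array([-0.88810824, -0.88776872,  0.30698328]), 'moment': array([ 0.02788415, -0.0041144 , -0.05294762]), 'gripper_force': 0.0, 'gripper_width': -0.001749517739174931}
```

```bash
python3 -m crank '[{"xyz":[-0.18,0.51,0],"rotation":[0,0,-0.78],"hand":0},{"xyz":[-0.18,0.51,0],"rotation":[0,0,-0.78],"hand":0},{"xyz":[-0.18,0.51,0],"rotation":[0,0,-0.78],"hand":0},{"xyz":[-0.18,0.51,0],"rotation":[0,0,-0.78],"hand":0},{"xyz":[-0.18,0.51,0],"rotation":[0,0,-0.78],"hand":0},{"xyz":[-0.18,0.51,0],"rotation":[0,0,-0.78],"hand":0}]'
python3 -m crank '[{"xyz":[-0.44,0.31,0],"rotation":[0,0,-0.78],"hand":0},{"xyz":[-0.44,0.31,0],"rotation":[0,0,-0.78],"hand":0},{"xyz":[-0.44,0.31,0],"rotation":[0,0,-0.78],"hand":0},{"xyz":[-0.44,0.31,0],"rotation":[0,0,-0.78],"hand":0},{"xyz":[-0.44,0.31,0],"rotation":[0,0,-0.78],"hand":0},{"xyz":[-0.44,0.31,0],"rotation":[0,0,-0.78],"hand":0}]'
python3 -m crank '[{"xyz":[-0.54,0,0.3],"rotation":[0,0,-0.78],"hand":0},{"xyz":[-0.54,0,0.3],"rotation":[0,0,-0.78],"hand":0},{"xyz":[-0.54,0,0.3],"rotation":[0,0,-0.78],"hand":0},{"xyz":[-0.54,0,0.3],"rotation":[0,0,-0.78],"hand":0},{"xyz":[-0.54,0,0.3],"rotation":[0,0,-0.78],"hand":0},{"xyz":[-0.54,0,0.3],"rotation":[0,0,-0.78],"hand":0},{"xyz":[-0.54,0,0.3],"rotation":[0,0,-0.78],"hand":0}]'
python3 - <<'E'
from h import *
s=arm.sense();p=s['tcp_pos'];print(p,s['ee_rot'],s['q'],s['ft_force'])
sc=arm.grab_frame('scene')
for d in(0,22,35): print(d,proj('scene',p-[0,0,d])[0])
a=cv2.resize(sc[190:310,260:400],None,fx=5,fy=5,interpolation=cv2.INTER_CUBIC)
for d in(22,): 
    u=proj('scene',p-[0,0,d])[0]; cv2.circle(a,tuple(int(v) for v in (u-[260,190])*5),3,(0,255,255),-1)
cv2.imwrite('pics/s2.png',a[...,::-1])
E
```

```text
clock: 3.6
tcp_pos: [490.8, 48.7, 253.2]
ee_rot: [-3.141, -0.0, 1.463]
ft_force: [1.2, 0.3, 0.2]
gripper_width: -0.003
gripper_force: 0.0
clock: 4.2
tcp_pos: [542.8, -45.7, 253.2]
ee_rot: [-3.141, -0.0, 2.074]
ft_force: [0.3, -0.1, -0.6]
gripper_width: 0.001
gripper_force: 0.0
clock: 4.9
tcp_pos: [594.8, -140.3, 193.9]
ee_rot: [3.141, 0.001, 2.683]
ft_force: [0.2, -0.9, -0.9]
gripper_width: -0.001
gripper_force: 0.0
[ 594.771761   -140.34584593  193.89042808] [3.14136735e+00 7.86172313e-04 2.68328819e+00] [-2.31748813e-01  3.61719660e-01 -1.16798984e-01  1.09146099e+00
  4.29541767e-05  2.26555575e-01] [ 0.23697168 -0.93527764 -0.89795457]
0 [331.11940915 241.50973647]
22 [330.91462451 249.33769063]
35 [330.79583402 253.87884289]
```

```bash
sleep 1
```

```text
(no output)
```

View pics/s2.png

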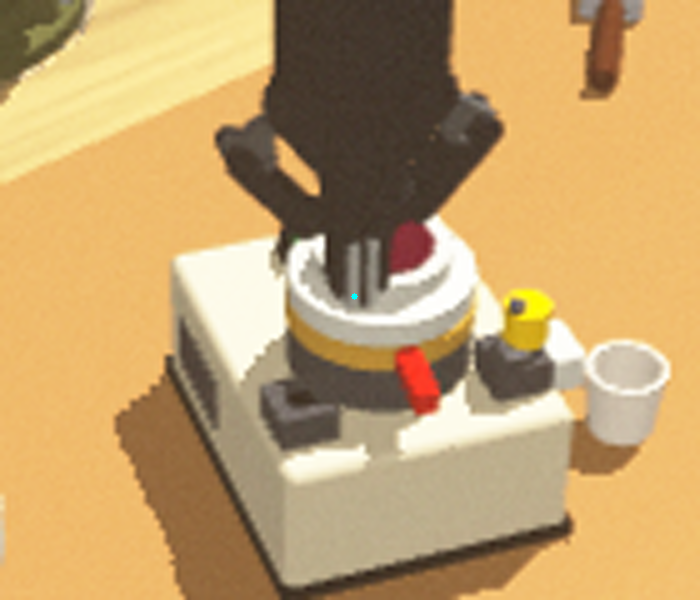

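The picture puts the shut fingertips about where expected, at crop pixel (355,305). The lever at (417,380) and the pin head at (528,315) haven't been touched. I'll descend beside the lever.

```bash
python3 -m crank '[{"xyz":[0,0,0.1],"rotation":[0,0,0],"hand":0},{"xyz":[0,0,0.2],"rotation":[0,0,0],"hand":0},{"xyz":[0,0,0.28],"rotation":[0,0,0],"hand":0},{"xyz":[0,0,0.32],"rotation":[0,0,0],"hand":0},{"xyz":[0,0,0.32],"rotation":[0,0,0],"hand":0},{"xyz":[0,0,0.32],"rotation":[0,0,0],"hand":0}]'
cat > plan.py <<'E'
from h import *
import sys
AX=np.array([547.5,-80.4])
def pose(a,off,r=70): return AX+r*np.array([np.cos(a),np.sin(a)])+off*np.array([np.sin(a),-np.cos(a)]), a+np.pi
def rows(cp,cyaw,L):
    x=np.array([np.cos(cyaw),np.sin(cyaw)]); y=np.array([np.sin(cyaw),-np.cos(cyaw)])
    for a,off in L:
        p,w=pose(a,off); d=p-cp; print(round(a,3),off,'xyz',round(d@x/200,4),round(d@y/200,4),'rz',round(-((w-cyaw+np.pi)%(2*np.pi)-np.pi)/(np.pi/4),4),'world',p.round(1))
def force(n=6):
    F=[]
    for _ in range(n): arm.grab_frame('top'); F.append(arm.sense()['ft_force'])
    F=np.array(F); return F.mean(0),F.std(0)
E
python3 - <<'E'
from plan import *
f,sd=force(5);s=arm.sense();print(s['clock'],s['tcp_pos'],s['ee_rot'],f,sd)
rows(s['tcp_pos'][:2],s['ee_rot'][2],[(-.45,33),(-.45,22),(-.38,21),(-.3,21),(-.2,21),(-.1,21),(0,21),(.1,21),(.2,21),(.25,21)])
E
```

```text
clock: 5.55
tcp_pos: [595.0, -141.0, 130.1]
ee_rot: [3.141, 0.001, 2.685]
ft_force: [0.1, -0.4, 0.0]
gripper_width: -0.0
gripper_force: 0.0
5.8 [ 595.11749737 -141.26584337  130.13926066] [3.14129026e+00 1.36260118e-03 2.68461589e+00] [-0.16275266  0.06758293  0.01548612] [0.16479791 0.34756961 0.24541742]
-0.45 33 xyz -0.0032 0.0055 rz -0.0089 world [ 596.2 -140.6]
-0.45 22 xyz -0.0028 0.0605 rz -0.0089 world [ 601.  -130.7]
-0.38 21 xyz -0.0091 0.0903 rz -0.098 world [ 604.7 -125.9]
-0.3 21 xyz -0.0142 0.1191 rz -0.1999 world [ 608.2 -121.1]
-0.2 21 xyz -0.0173 0.1555 rz -0.3272 world [ 611.9 -114.9]
-0.1 21 xyz -0.0167 0.192 rz -0.4545 world [ 615.1 -108.3]
0 21 xyz -0.0125 0.2283 rz -0.5818 world [ 617.5 -101.4]
0.1 21 xyz -0.0047 0.2639 rz -0.7092 world [619.2 -94.3]
0.2 21 xyz 0.0067 0.2987 rz -0.8365 world [620.3 -87.1]
0.25 21 xyz 0.0136 0.3156 rz -0.9002 world [620.5 -83.4]
```

```bash
python3 -m crank '[{"xyz":[-0.003,0.06,0],"rotation":[0,0,-0.01],"hand":0},{"xyz":[-0.009,0.09,0],"rotation":[0,0,-0.1],"hand":0},{"xyz":[-0.014,0.119,0],"rotation":[0,0,-0.2],"hand":0},{"xyz":[-0.017,0.155,0],"rotation":[0,0,-0.33],"hand":0},{"xyz":[-0.017,0.192,0],"rotation":[0,0,-0.455],"hand":0},{"xyz":[-0.012,0.228,0],"rotation":[0,0,-0.58],"hand":0},{"xyz":[-0.005,0.264,0],"rotation":[0,0,-0.71],"hand":0},{"xyz":[0.007,0.299,0],"rotation":[0,0,-0.835],"hand":0},{"xyz":[0.014,0.315,0],"rotation":[0,0,-0.9],"hand":0},{"xyz":[0.014,0.315,0],"rotation":[0,0,-0.9],"hand":0}]'
python3 - <<'E'
from plan import *
f,sd=force(4);s=arm.sense();print(s['clock'],s['tcp_pos'],s['ee_rot'],f,sd)
for n in('top','scene'):
    im=arm.grab_frame(n); b=(280,180,385,290) if n=='top' else (285,200,405,310)
    a=cv2.resize(im[b[1]:b[3],b[0]:b[2]],None,fx=4,fy=4,interpolation=cv2.INTER_CUBIC); cv2.imwrite(f'pics/{n}3.png',a[...,::-1])
a,b=cv2.imread('pics/top3.png'),cv2.imread('pics/scene3.png');cv2.imwrite('pics/c3.png',np.hstack([a[:440,:318],b[:440]]))
rows(s['tcp_pos'][:2],s['ee_rot'][2],[(.25,21),(.28,21),(.3,21),(.32,21),(.34,21),(.36,21)])
E
```

```text
clock: 6.8
tcp_pos: [620.3, -82.3, 129.5]
ee_rot: [3.142, 0.0, -2.89]
ft_force: [-0.2, -0.7, -0.2]
gripper_width: -0.004
gripper_force: 0.0
7.0 [620.00824367 -83.15886954 129.34233404] [ 3.14141713e+00  1.95114401e-04 -2.89231335e+00] [-0.21867609  0.27470638 -0.21733528] [0.48621688 0.29034492 0.26295486]
0.25 21 xyz -0.0021 -0.0019 rz -0.0009 world [620.5 -83.4]
0.28 21 xyz -0.0051 0.0086 rz -0.0391 world [620.6 -81.2]
0.3 21 xyz -0.0069 0.0157 rz -0.0646 world [620.6 -79.8]
0.32 21 xyz -0.0086 0.0228 rz -0.09 world [620.6 -78.3]
0.34 21 xyz -0.0101 0.0299 rz -0.1155 world [620.5 -76.9]
0.36 21 xyz -0.0115 0.0371 rz -0.141 world [620.4 -75.4]
```

```bash
sleep 1
```

```text
(no output)
```

View pics/c3.png

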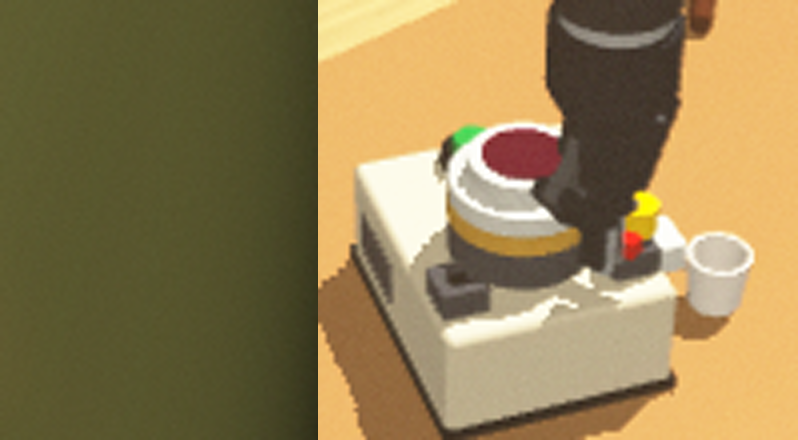

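The top view is blocked by the arm. The scene view shows the red lever at (630,245), just short of the yellow head at (642,215). From here I'll use small steps and feel for contact.

```bash
python3 -m crank '[{"xyz":[-0.001,0.004,0],"rotation":[0,0,-0.013],"hand":0},{"xyz":[-0.002,0.007,0],"rotation":[0,0,-0.025],"hand":0},{"xyz":[-0.003,0.011,0],"rotation":[0,0,-0.038],"hand":0},{"xyz":[-0.004,0.014,0],"rotation":[0,0,-0.051],"hand":0}]'
python3 - <<'E'
from plan import *
f,sd=force(3);s=arm.sense();print(s['clock'],s['tcp_pos'],s['ee_rot'][2],f.round(2),sd.round(2))
E
python3 -m crank '[{"xyz":[-0.001,0.004,0],"rotation":[0,0,-0.013],"hand":0},{"xyz":[-0.002,0.007,0],"rotation":[0,0,-0.025],"hand":0}]'
python3 - <<'E'
from plan import *
f,sd=force(3);s=arm.sense();print(s['clock'],s['tcp_pos'],s['ee_rot'][2],f.round(2),sd.round(2))
E
```

```text
clock: 7.5
tcp_pos: [619.9, -80.7, 129.3]
ee_rot: [-3.141, -0.0, -2.851]
ft_force: [-0.2, -1.2, 0.1]
gripper_width: -0.002
gripper_force: 0.6
7.65 [619.93412285 -80.51517185 129.32992877] -2.851485684563796 [-0.   -1.29 -0.4 ] [0.47 0.22 0.28]
clock: 7.85
tcp_pos: [619.9, -79.0, 129.3]
ee_rot: [-3.142, -0.0, -2.831]
ft_force: [-0.1, -1.5, 0.4]
gripper_width: 0.003
gripper_force: 0.6
8.0 [619.86897067 -78.90138296 129.28427583] -2.831741724591642 [-0.12 -1.37 -0.08] [0.16 0.18 0.16]
```

```bash
cat > chk.py <<'E'
import sys
from plan import *
f,sd=force(2);s=arm.sense();w=s['ee_rot'][2];y=np.array([np.sin(w),-np.cos(w)])
print(s['clock'],s['tcp_pos'].round(2),round(w,4),f.round(2),'push',round(-f[:2]@y,2)); sys.exit(-f[:2]@y>float(sys.argv[1]))
E
C='python3 chk.py 2.4'
python3 -m crank '[{"xyz":[-0.001,0.003,0],"rotation":[0,0,-0.011],"hand":0}]' >/dev/null; $C &&
python3 -m crank '[{"xyz":[-0.001,0.003,0],"rotation":[0,0,-0.011],"hand":0}]' >/dev/null && $C &&
python3 -m crank '[{"xyz":[-0.001,0.003,0],"rotation":[0,0,-0.011],"hand":0}]' >/dev/null && $C &&
python3 -m crank '[{"xyz":[-0.001,0.003,0],"rotation":[0,0,-0.011],"hand":0}]' >/dev/null && $C &&
python3 -m crank '[{"xyz":[-0.001,0.003,0],"rotation":[0,0,-0.011],"hand":0}]' >/dev/null && $C &&
python3 -m crank '[{"xyz":[-0.001,0.003,0],"rotation":[0,0,-0.011],"hand":0}]' >/dev/null && $C &&
python3 -m crank '[{"xyz":[-0.001,0.003,0],"rotation":[0,0,-0.011],"hand":0}]' >/dev/null && $C &&
python3 -m crank '[{"xyz":[-0.001,0.003,0],"rotation":[0,0,-0.011],"hand":0}]' >/dev/null && $C
```

```text
8.2 [619.86 -78.31 129.29] -2.8229 [-0.16 -1.25 -0.1 ] push 1.14False
```

```bash
sed -i 's/sys.exit(\(.*\))$/sys.exit(int(\1))/' chk.py
C='python3 chk.py 2.4'
python3 -m crank '[{"xyz":[-0.001,0.003,0],"rotation":[0,0,-0.011],"hand":0}]' >/dev/null; $C &&
python3 -m crank '[{"xyz":[-0.001,0.003,0],"rotation":[0,0,-0.011],"hand":0}]' >/dev/null && $C &&
python3 -m crank '[{"xyz":[-0.001,0.003,0],"rotation":[0,0,-0.011],"hand":0}]' >/dev/null && $C &&
python3 -m crank '[{"xyz":[-0.001,0.003,0],"rotation":[0,0,-0.011],"hand":0}]' >/dev/null && $C &&
python3 -m crank '[{"xyz":[-0.001,0.003,0],"rotation":[0,0,-0.011],"hand":0}]' >/dev/null && $C &&
python3 -m crank '[{"xyz":[-0.001,0.003,0],"rotation":[0,0,-0.011],"hand":0}]' >/dev/null && $C &&
python3 -m crank '[{"xyz":[-0.001,0.003,0],"rotation":[0,0,-0.011],"hand":0}]' >/dev/null && $C &&
python3 -m crank '[{"xyz":[-0.001,0.003,0],"rotation":[0,0,-0.011],"hand":0}]' >/dev/null && $C
```

```text
8.4 [619.86 -77.68 129.29] -2.8142 [-0.63 -0.72  0.08] push 0.48
8.6 [619.89 -77.04 129.29] -2.8056 [-0.91 -0.98  0.31] push 0.63
8.8 [619.91 -76.38 129.32] -2.7969 [-0.25 -1.05 -0.22] push 0.9
9.0 [619.88 -75.73 129.29] -2.7883 [-0.4  -0.85 -0.35] push 0.66
9.2 [619.86 -75.09 129.29] -2.7796 [-0.81 -1.57  0.12] push 1.18
9.4 [619.86 -74.5  129.31] -2.7711 [-0.53 -0.9   0.48] push 0.65
9.6 [619.82 -73.83 129.29] -2.7623 [-0.08 -1.93 -1.16] push 1.76
9.8 [619.79 -73.22 129.29] -2.7538 [-0.22 -1.58 -1.02] push 1.38
```

```bash
C='python3 chk.py 2.6'
python3 -m crank '[{"xyz":[-0.001,0.003,0],"rotation":[0,0,-0.011],"hand":0}]' >/dev/null; $C &&
python3 -m crank '[{"xyz":[-0.001,0.003,0],"rotation":[0,0,-0.011],"hand":0}]' >/dev/null && $C &&
python3 -m crank '[{"xyz":[-0.001,0.003,0],"rotation":[0,0,-0.011],"hand":0}]' >/dev/null && $C &&
python3 -m crank '[{"xyz":[-0.001,0.003,0],"rotation":[0,0,-0.011],"hand":0}]' >/dev/null && $C &&
python3 -m crank '[{"xyz":[-0.001,0.003,0],"rotation":[0,0,-0.011],"hand":0}]' >/dev/null && $C &&
python3 -m crank '[{"xyz":[-0.001,0.003,0],"rotation":[0,0,-0.011],"hand":0}]' >/dev/null && $C &&
python3 -m crank '[{"xyz":[-0.001,0.003,0],"rotation":[0,0,-0.011],"hand":0}]' >/dev/null && $C &&
python3 -m crank '[{"xyz":[-0.001,0.003,0],"rotation":[0,0,-0.011],"hand":0}]' >/dev/null && $C
```

```text
10.0 [619.76 -72.57 129.31] -2.7451 [-0.65 -1.65 -0.26] push 1.27
10.2 [619.69 -71.97 129.3 ] -2.7365 [-0.53 -1.25 -0.03] push 0.94
10.4 [619.65 -71.36 129.31] -2.7279 [ 0.49 -1.01  0.07] push 1.12
10.6 [619.57 -70.7  129.27] -2.7192 [-0.27 -1.68 -0.19] push 1.42
10.8 [619.52 -70.07 129.3 ] -2.7105 [ 0.65 -1.58  0.27] push 1.71
11.0 [619.47 -69.55 129.32] -2.702 [-0.38 -1.52  0.19] push 1.22
11.2 [619.45 -69.21 129.34] -2.6935 [-0.46 -3.11 -0.35] push 2.61
```

Contact: the position lags and the force is rising. I'll press straight along y in fine steps.

```bash
C='python3 chk.py 6'
python3 -m crank '[{"xyz":[0,0.002,0],"rotation":[0,0,0],"hand":0}]' >/dev/null; $C &&
python3 -m crank '[{"xyz":[0,0.0015,0],"rotation":[0,0,0],"hand":0}]' >/dev/null && $C &&
python3 -m crank '[{"xyz":[0,0.0015,0],"rotation":[0,0,0],"hand":0}]' >/dev/null && $C
```

```text
11.4 [619.34 -69.   129.36] -2.6939 [ 0.11 -4.58 -0.64] push 4.17
11.6 [619.3  -68.82 129.39] -2.694 [ 0.7  -5.41 -0.43] push 5.18
11.8 [619.25 -68.69 129.43] -2.694 [ 1.39 -5.75 -0.66] push 5.78
```

```bash
C='python3 chk.py 8'
python3 -m crank '[{"xyz":[0,0.002,0],"rotation":[0,0,0],"hand":0}]' >/dev/null; $C &&
python3 -m crank '[{"xyz":[0,0.0015,0],"rotation":[0,0,0],"hand":0}]' >/dev/null && $C
```

```text
12.0 [619.2  -68.55 129.44] -2.6942 [ 1.   -6.16 -0.73] push 5.99
12.2 [619.18 -68.45 129.5 ] -2.6942 [ 1.27 -7.33 -0.95] push 7.16
```

```bash
python3 -m crank '[{"xyz":[0,0.002,0],"rotation":[0,0,0],"hand":0}]' >/dev/null; python3 chk.py 8.8 && python3 -m crank '[{"xyz":[0,0.001,0],"rotation":[0,0,0],"hand":0},{"xyz":[0,0.001,0],"rotation":[0,0,0],"hand":0},{"xyz":[0,0.001,0],"rotation":[0,0,0],"hand":0},{"xyz":[0,0.001,0],"rotation":[0,0,0],"hand":0},{"xyz":[0,0.001,0],"rotation":[0,0,0],"hand":0}]'; python3 chk.py 12
python3 - <<'E'
from plan import *
s=arm.sense();sc=arm.grab_frame('scene')
cv2.imwrite('pics/s4.png',cv2.resize(sc[200:310,300:405],None,fx=5,fy=5,interpolation=cv2.INTER_CUBIC)[...,::-1])
E
```

```text
12.4 [619.11 -68.33 129.53] -2.6944 [ 1.69 -8.24 -1.04] push 8.16
clock: 12.9
tcp_pos: [619.1, -68.3, 129.5]
ee_rot: [-3.138, -0.0, -2.694]
ft_force: [1.3, -8.9, -1.6]
gripper_width: -0.0
gripper_force: 4.0
13.0 [619.08 -68.28 129.52] -2.6945 [ 1.32 -8.39 -1.31] push 8.13
```

```bash
sleep 1
```

```text
(no output)
```

View pics/s4.png

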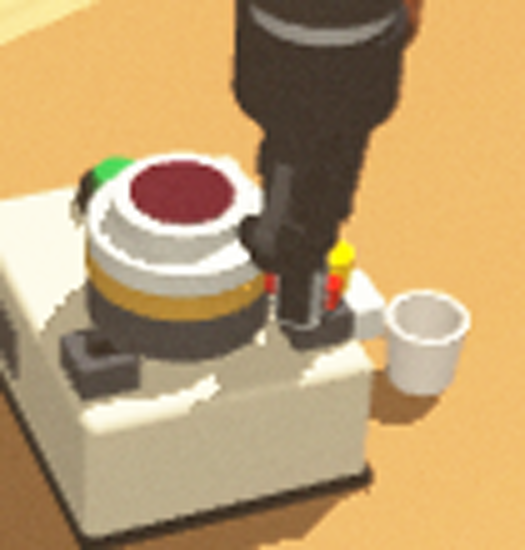

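The lever is hard against the yellow head at (340,265), and a push of about 8.2 N has been held for over 0.6 s, so roughly 7 N at the pin after friction. Next I'll back away and lift.

```bash
python3 -m crank '[{"xyz":[0,-0.01,0],"rotation":[0,0,0],"hand":0},{"xyz":[0,-0.03,0],"rotation":[0,0,0],"hand":0},{"xyz":[0,-0.08,0],"rotation":[0,0,0],"hand":0},{"xyz":[0,-0.15,0],"rotation":[0,0,0],"hand":0},{"xyz":[0,-0.15,-0.2],"rotation":[0,0,0],"hand":0},{"xyz":[0,-0.15,-0.4],"rotation":[0,0,0],"hand":0},{"xyz":[0,-0.15,-0.4],"rotation":[0,0,0],"hand":0}]'
python3 - <<'E'
from plan import *
s=arm.sense();p=s['tcp_pos'];w=s['ee_rot'][2];x=np.array([np.cos(w),np.sin(w)]);y=np.array([np.sin(w),-np.cos(w)])
d=np.array([466.5,-48.2])-p[:2];print(p,w,d@x/200,d@y/200)
sc=arm.grab_frame('scene');cv2.imwrite('pics/s5.png',cv2.resize(sc[200:310,300:405],None,fx=5,fy=5,interpolation=cv2.INTER_CUBIC)[...,::-1])
E
```

```text
clock: 13.75
tcp_pos: [635.2, -95.2, 215.5]
ee_rot: [-3.137, 0.008, -2.694]
ft_force: [1.2, -0.2, 0.2]
gripper_width: 0.0
gripper_force: 0.0
[635.21158889 -95.16912436 215.5232986 ] -2.6942367645318646 0.6589565688089775 0.5766443550304823
```

```bash
sleep 1
```

```text
(no output)
```

View pics/s5.png

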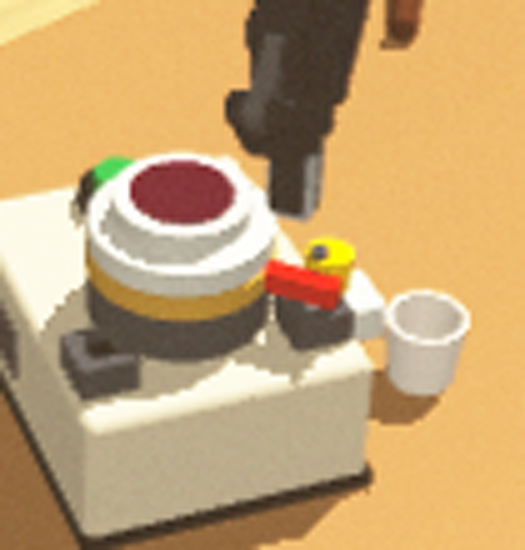

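The lever lies at (305,283), touching the yellow head at (330,257), and the finger is clear of it. Next is the button.

```bash
python3 -m crank '[{"xyz":[0.66,0.575,0],"rotation":[0,0,1],"hand":0},{"xyz":[0.66,0.575,0],"rotation":[0,0,1],"hand":0},{"xyz":[0.66,0.575,0],"rotation":[0,0,1],"hand":0},{"xyz":[0.66,0.575,0],"rotation":[0,0,1],"hand":0},{"xyz":[0.66,0.575,0],"rotation":[0,0,1],"hand":0},{"xyz":[0.66,0.575,0],"rotation":[0,0,1],"hand":0},{"xyz":[0.66,0.575,0],"rotation":[0,0,1],"hand":0},{"xyz":[0.66,0.575,0],"rotation":[0,0,1],"hand":0}]'
python3 -m crank '[{"xyz":[0,0,0.2],"rotation":[0,0,0],"hand":0},{"xyz":[0,0,0.35],"rotation":[0,0,0],"hand":0},{"xyz":[0,0,0.45],"rotation":[0,0,0],"hand":0},{"xyz":[0,0,0.48],"rotation":[0,0,0],"hand":0},{"xyz":[0,0,0.48],"rotation":[0,0,0],"hand":0}]'
python3 -c "
from plan import *
print(force(3),arm.sense()['tcp_pos'],arm.sense()['ee_rot'])"
```

```text
clock: 14.6
tcp_pos: [462.4, -47.5, 208.6]
ee_rot: [-3.141, -0.001, 2.805]
ft_force: [0.4, 0.3, -0.1]
gripper_width: 0.003
gripper_force: 0.0
clock: 15.1
tcp_pos: [461.8, -47.4, 117.2]
ee_rot: [-3.142, -0.001, 2.805]
ft_force: [-19.2, 2.7, 51.6]
gripper_width: 0.001
gripper_force: 25.9
(array([-20.34269677,   2.46278763,  52.50688073]), array([0.53144378, 0.41080403, 0.45520692])) [461.73660758 -47.38213209 117.19169555] [ 3.14157689e+00 -7.12405739e-04  2.80496292e+00]
```

Contact came higher up than I expected, at 52 N. I'll record a picture, then back off straight away.

```bash
python3 - <<'E'
from plan import *
sc=arm.grab_frame('scene');a=cv2.resize(sc[175:310,270:405],None,fx=4.4,fy=4.4,interpolation=cv2.INTER_CUBIC)
np.save('s6.npy',sc);cv2.imwrite('pics/s6.png',a[...,::-1])
E
python3 -m crank '[{"xyz":[0,0,-0.05],"rotation":[0,0,0],"hand":0},{"xyz":[0,0,-0.1],"rotation":[0,0,0],"hand":0},{"xyz":[0,0,-0.15],"rotation":[0,0,0],"hand":0},{"xyz":[0,0,-0.15],"rotation":[0,0,0],"hand":0}]'
```

```text
clock: 15.7
tcp_pos: [463.7, -47.5, 144.3]
ee_rot: [3.141, 0.002, 2.804]
ft_force: [-0.0, 0.4, -1.4]
gripper_width: 0.001
gripper_force: 0.0
```

```bash
sleep 1
```

```text
(no output)
```

View pics/s6.png

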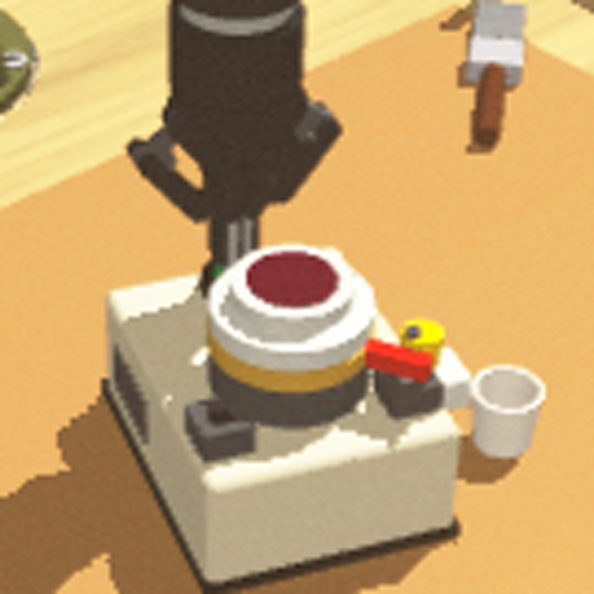

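The lever still lies on the yellow head at (430,345). Only the fingertips touched, on the green button at about (215,275), and the collar wasn't touched. The button top is probably higher than the 86 mm I assumed. I'll centre over it and press again gently, watching force against depth to confirm full travel.

Run:
```python
from plan import *
f=force(3)[0];s=arm.sense();p=s['tcp_pos'];w=s['ee_rot'][2];x=np.array([np.cos(w),np.sin(w)]);y=np.array([np.sin(w),-np.cos(w)])
d=np.array([466.2,-48.2])-p[:2];print(f,p,w,d@x/200,d@y/200)
```

```text
[-0.47899391 -0.22538696 -0.11088385] [462.40295852 -47.36429716 142.77340798] 2.8042757049648706 -0.01929822184486888 0.002340238243187593
```

```bash
cat > cz.py <<'E'
import sys
from plan import *
f=force(2)[0];print(arm.sense()['clock'],arm.sense()['tcp_pos'].round(2),f.round(2),flush=True);sys.exit(int(f[2]>float(sys.argv[1])))
E
python3 -m crank '[{"xyz":[-0.019,0.002,0],"rotation":[0,0,0],"hand":0},{"xyz":[-0.019,0.002,0.04],"rotation":[0,0,0],"hand":0},{"xyz":[-0.019,0.002,0.08],"rotation":[0,0,0],"hand":0},{"xyz":[-0.019,0.002,0.08],"rotation":[0,0,0],"hand":0},{"xyz":[-0.019,0.002,0.08],"rotation":[0,0,0],"hand":0}]' >/dev/null
C='python3 cz.py 7'
$C && python3 -m crank '[{"xyz":[0,0,0.01],"rotation":[0,0,0],"hand":0}]' >/dev/null && $C &&
python3 -m crank '[{"xyz":[0,0,0.006],"rotation":[0,0,0],"hand":0}]' >/dev/null && $C &&
python3 -m crank '[{"xyz":[0,0,0.006],"rotation":[0,0,0],"hand":0}]' >/dev/null && $C &&
python3 -m crank '[{"xyz":[0,0,0.006],"rotation":[0,0,0],"hand":0}]' >/dev/null && $C &&
python3 -m crank '[{"xyz":[0,0,0.006],"rotation":[0,0,0],"hand":0}]' >/dev/null && $C &&
python3 -m crank '[{"xyz":[0,0,0.006],"rotation":[0,0,0],"hand":0}]' >/dev/null && $C &&
python3 -m crank '[{"xyz":[0,0,0.006],"rotation":[0,0,0],"hand":0}]' >/dev/null && $C
```

```text
16.45 [466.31 -48.25 127.29] [ 0.01  0.34 -0.13]
16.65 [466.35 -48.25 125.29] [-0.58 -0.2   0.51]
16.85 [466.4  -48.25 124.1 ] [ 0.11 -0.33  0.94]
17.05 [466.43 -48.26 122.97] [0.01 1.07 2.5 ]
17.25 [466.42 -48.27 121.74] [-0.85  0.04  3.33]
17.45 [466.43 -48.26 120.51] [-0.3   0.58  3.28]
17.65 [466.44 -48.26 119.33] [-1.34  0.48  3.69]
17.85 [466.45 -48.27 118.1 ] [-0.78 -0.54  5.24]
```

That is the spring profile of the button, about 6 mm of travel and 5 N. I'll bottom it gently, then release.

```bash
C='python3 cz.py 7.5'
python3 -m crank '[{"xyz":[0,0,0.004],"rotation":[0,0,0],"hand":0}]' >/dev/null; $C && python3 -m crank '[{"xyz":[0,0,0.003],"rotation":[0,0,0],"hand":0}]' >/dev/null && $C
```

```text
18.05 [466.48 -48.27 117.95] [-2.83  0.47 10.98]
```

Bottomed at 11 N. Next I'll release, rise well clear and check the lever.

```bash
python3 -m crank '[{"xyz":[0,0,-0.02],"rotation":[0,0,0],"hand":0},{"xyz":[0,0,-0.06],"rotation":[0,0,0],"hand":0},{"xyz":[0,0,-0.2],"rotation":[0,0,0],"hand":0},{"xyz":[0,0,-0.4],"rotation":[0,0,0],"hand":0},{"xyz":[0,0,-0.6],"rotation":[0,0,0],"hand":0},{"xyz":[0,0,-0.6],"rotation":[0,0,0],"hand":0},{"xyz":[0,0,-0.6],"rotation":[0,0,0],"hand":0}]'
python3 - <<'E'
from plan import *
sc=arm.grab_frame('scene');s=arm.sense();print(s['tcp_pos'],s['ft_force'],abs(s['joint_velocities']).max())
cv2.imwrite('pics/s7.png',cv2.resize(sc[200:310,300:405],None,fx=5,fy=5,interpolation=cv2.INTER_CUBIC)[...,::-1])
E
```

```text
clock: 18.75
tcp_pos: [466.8, -48.3, 238.1]
ee_rot: [3.141, 0.002, 2.804]
ft_force: [-0.8, 0.5, -0.9]
gripper_width: 0.005
gripper_force: 0.0
[465.94645347 -48.23761171 236.90668142] [-0.81713679  0.1228713  -0.09309017] 0.025460051855560183
```

```bash
sleep 1
```

```text
(no output)
```

View pics/s7.png

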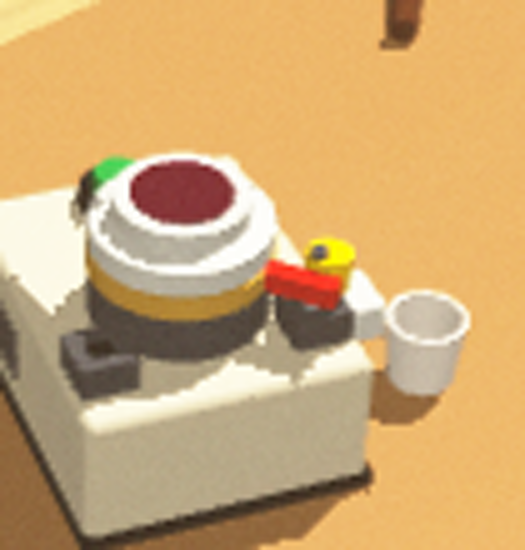

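The lever still rests at the yellow head, at (305,283) against (330,257). The green button is back up at (112,170), the cup hasn't moved and the arm is clear. I'm handing in.

```bash
python3 -c "
from station import arm
print(arm.job_done())"
```

```text
the job is handed in; nothing more can be done
None
```

I handed the job in at about 19 s with the lever left at the pin (pressed at about 7 N for over 0.5 s) and the lock button pressed fully and back up; my first button press came down too hard, about 52 N through the fingertips, so I repeated it gently at 11 N, and the verdict isn't known.

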